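# Hook the drip tray out from under the bioreactor station

## Robot

A 6-joint arm with a two-finger parallel gripper is mounted at the origin on the work surface. World frame = base frame: x ahead of the robot, y to its left, z up, the work surface at z = 0. Lengths are in m, angles in rad, forces in N, time in s.
With the tool pointing down it reaches from about 0.25 to 0.775 m from the base axis. Payload 8.9 kg.
Tool frame: the origin (TCP) lies at the very end of the fingers, on their centre line; the grasp point (between the pads) lies grip_point_offset behind it (grip_point_offset is the distance from the TCP to the grasp point, in m); z points along the fingers, y is the direction in which the jaws open and shut (so a half turn about z gives the same grasp; the last joint's range is limited). The gripper opens to 85 mm and grips with 20 to 120 N. Pads are 22 mm wide; open, the fingers measure 114 mm over their backs; the gripper's body (76 mm by 85 mm) begins 54 mm behind the grasp point. The pads swing forward as they close: fully open they stand 13 mm farther back than shut.
Start: joints at [-1.287, 0.291, -0.153, 1.127, 0, 1.431], TCP at [0.215, -0.479, 0.231] pointing down, gripper open.
Joint ranges: [-2.52, 2.52], [-0.91, 1.74], [-1.3, 1.37], [-1.96, 2.02], [-1.52, 1.47], [-3.14, 3.14]. Speed limits (rad/s): [2.22, 2.22, 2.79, 3.14, 3.14, 3.14].

## Interface

Orientations are given as a unit quaternion [w, x, y, z].
In Python, from rig import state, get_image, job_done, grip_point_offset gives the robot as it stands.
- The arm moves only by the tool carry_out, never from a script. Its argument "increments" is a list of rows, each an object with "linear": the shift along the tool's x, y, z in units of 50 mm (1.0 is 50 mm), a list of three; "yaw": the turn about the tool's z in units of 8 degrees (1.0 is 8 degrees); "claw": the closure in counts, from 0 (fully open) to 255 (shut). A call has 1 to 20 rows; each row shifts and turns the pose as measured when the row begins, along the tool's axes as they then stand; what a row does not reach is not made up. A row lasts 1/8 s, in which the tool goes at most 62.5 mm and 10.7 degrees, less where a joint would pass 70% of its speed; a pose out of reach is approached as far as the arm can. A call is refused whole if a number of a shift passes 1 or a number of a turn 1, either way. A call with a gripper value outside its range is refused whole. The fingers move at their own pace and stop on an object; the grip force is fixed at half the most. Time passes only in rows, so rows that do not move let the fingers close. It gives the time, the measured TCP pose, the force and the opening at its end, in the units of the state.
- state(): the state, without advancing time (a new reading comes with each control period).
- get_image(name): name is "side" or "top"; returns a dict with "image" (400x640x3 uint8, blue, green, red), "z_map" (400x640 float32, m along the optical axis (not along the pixel's ray), 0 where there is no reading), "fx", "fy", "cx", "cy" (pixels), "camera_from_world" (4x4, takes a point from world to camera coordinates). Camera axes: x right, y down, z forward; pixel columns grow to the right and rows downward; lengths in m; the calibration is good to about 2 mm. A picture is of the moment at which its call begins.
- job_done(): hands the job in, once; it reports no verdict.
The state is a dict: "t": time; "joint_positions": joint angles; "joint_vel": joint speeds; "effort": joint torques, N m; "ee_pos": TCP position; "eef_rot": TCP orientation; "contact_force": force on the tool from outside, world axes, zero at the start; "moment": the same for the moment, N m; "finger_gap": finger opening in m.
Only numpy, scipy, OpenCV 4.12 (cv2) and the standard library are available. Lean on these libraries where they do the work, as an engineer would, in place of code of your own. Each camera call takes 0.05 s, during which the arm holds its last target. There are 200 camera calls.

## Task

The drip tray has been pushed right back under the bioreactor station. Take the hooked rod from its cradle, feel under the ledge for the tray's swing loop, hook it and draw the tray out fully to its stop, without forcing anything and without touching the station or tray with the robot itself. Then unhook the rod and lay it gently back in both saddles of its cradle, leaving the tray out and the glassware and plug where they stand.

Things in the scene. Friction and masses are not known exactly. Their poses are not given: they have to be found in the camera images.
- station: Fixed stainless bioreactor station, two glass vessels on top. Origin on the bench under its centre, front = its own -x, z up. Deck 340 mm deep (x), 360 wide (y), underside 95, top 170 mm above the bench. Side panels 12 mm thick stand under it at y = +-172 mm, from x = -70 mm backwards; ahead of them the space under it is open. Vessels at x = 50, y = +-90 mm, up to 420 mm high.
- ledge_edge (a point): Middle of the lower front edge of the station's deck (the ledge), at x = -170, z = 95 mm in the station's frame. Light construction all round: loads of the rod on station, tray or loop above 25 N bend something.
- tray: Covered flat steel drip tray, 190 x 250 mm, 8 to 46 mm above the bench, axes as the station's. Origin at bench level under its loop's pin, 10 mm ahead of its front face, on its centre line. Slides only along the station's x: origin at x = -55 mm fully home, -215 mm at its stop; starts 0 to 15 mm out from home. Takes a steady 6 to 8 N to slide and stays where it is left.
- loop_pin (a point): Vertical pin (9 mm radius boss) of the blue pull loop, 34 mm above the bench at mid bar. Loop: level 6 mm bar, straight sides 18 mm apart inside, 30 outside, with a half round outer end centred 62 mm, inside to 71, outside to 77 mm from the pin. It points forward (-x) within 0.9 rad either side: angle unmeasured, hidden under the ledge. Stiff pin: over 25 N to turn it.
- hook: Loose hooked rod, 200 to 325 g, hook down in its cradle at first. Origin at the centre of its blue handle (90 mm long in x, 16 wide in y, 24 high in z). A round 8 mm steel shank runs along +x to x = 182 mm, there turns down and slightly back. An 8 mm round tail, 25 mm long, sticks out behind the handle. Centre of mass about 25 mm ahead of the handle's centre.
- hook_tip (a point): Centre of the hook's round end (4 mm radius), at x = 174, z = -26 mm in the rod's frame; the hook's lowest point is 4 mm below it.
- cradle: Fixed steel cradle, base 150 x 60 x 6 mm, origin on the bench under its centre. Two 8 mm thick saddles at x = +-57 mm with slots open at the top, along x, 12 mm wide, floor 46 mm above the bench, flared above 60 mm, top about 70 mm. The handle belongs between the saddles (8 mm play each way), hook end to the cradle's +x.
- cradle_home (a point): Where the rod's origin belongs when the rod lies in both saddles: 50 mm above the bench over the cradle's centre, rod axes parallel to the cradle's.
- media_bottle: Loose amber bottle with a teal cap, 70 mm across, 150 mm high, origin under its centre. Leave it alone.
- beaker: Loose glass beaker, 68 mm across, 85 mm high, origin under its centre. Leave it alone.
- port_plug: Loose steel port plug, 36 mm across, 44 mm high, origin under its centre. Leave it alone.
There are look-alikes about, which are no part of the job. What is shaped like the cradle but purple or yellow is not meant.

How it is judged:
By the outcome, as a careful person would: the job done as asked, in the order asked, and still so for the second after the job is handed in, with the robot touching nothing.
It also fails if it takes over 72 s, if anything falls off the work surface, if the arm or the gripper's body presses on something with over 40 N, if the wrist force passes 120 N, or if a joint passes its speed limit or range.

## Working session

There is one attempt and no reset: what is moved stays moved. The work goes in short steps, Python scripts to look and compute and a tool call to move; the robot and the scene stay as the last step left them, time stands still between calls to the robot, and variables do not carry over. Pictures are saved under pics/ and viewed, about 8 in all and at most 12, crops included, and the job is handed in when it is done.

Besides the shell and the picture viewer there is one more tool, called after ">>>" as name([rows], argument=value, ...), one row to a line, values as JSON. carry_out: Moves the arm, as the interface text tells. Its arguments: {"type":"object","properties":{"increments":{"type":"array"}},"required":["increments"]}

```bash
ls; mkdir -p pics
python3 - <<'E'
from rig import *
import cv2,numpy as np
print(state(),grip_point_offset)
for n in("top","side"):
    d=get_image(n);cv2.imwrite(f"pics/{n}0.png",d["image"]);np.savez(f"{n}0.npz",**d)
    print(n,d["fx"],d["fy"],d["cx"],d["cy"],np.round(d["camera_from_world"],4).tolist())
E
```

```text
pics
{'t': 0.0, 'joint_positions': array([-1.28729152e+00,  2.91262311e-01, -1.54101245e-01,  1.12668976e+00,
        5.61176152e-06,  1.43150338e+00]), 'joint_vel': array([ 5.81550961e-05,  1.85354983e-04, -2.82340919e-04, -2.83102886e-04,
       -1.28342798e-04,  4.42800604e-04]), 'effort': array([ 3.43890933e-03, -5.37145686e+01,  3.31366253e+01,  1.60226208e-02,
        1.57653599e-04, -1.42488960e-05]), 'ee_pos': array([ 0.21530466, -0.47836054,  0.23075099]), 'eef_rot': array([-6.27063203e-04,  9.77738155e-01,  2.09827798e-01, -4.24803104e-05]), 'contact_force': array([ 0.19719695,  0.36357607, -0.49855489]), 'moment': array([ 0.00385255,  0.04732838, -0.02010793]), 'finger_gap': 0.085353530261052} 0.0187
top 452.5160319163893 452.5160319163893 320.5709176393213 201.48310261276336 [[-0.0255, -0.9996, -0.0084, 0.0183], [-0.992, 0.0264, -0.1238, 0.4953], [0.1239, 0.0051, -0.9923, 1.4199], [0.0, 0.0, 0.0, 1.0]]
side 473.09615853586223 473.09615853586223 326.1936256369647 201.76042202216468 [[0.7115, 0.7026, 0.0077, -0.348], [0.6587, -0.6631, -0.3555, -0.2846], [-0.2446, 0.258, -0.9347, 1.3502], [0.0, 0.0, 0.0, 1.0]]
```

View pics/top0.png

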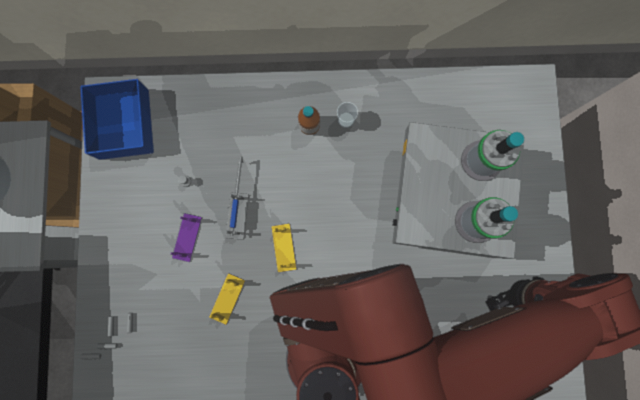

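View pics/side0.png

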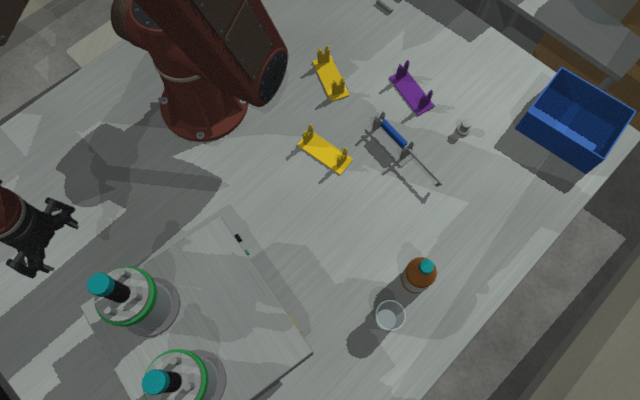

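The top view shows a steel cradle with the blue-handled rod at (235,215) and its hook end near (240,160). The two yellow cradles (285,248) and (227,298) and the purple one (187,237) are look-alikes. The grey cradle holding the rod is the one meant. The station deck spans columns 395–520 and rows 123–257, and its front faces left, toward +y. Next I'll measure these and confirm with a crop.

```bash
cat > h.py <<'E'
import numpy as np,cv2
from rig import *
def load(n): return dict(np.load(n+".npz"))
def cloud(d):
    v,u=np.mgrid[0:400,0:640];z=d["z_map"].astype(float)
    c=np.stack([(u-d["cx"])/d["fx"]*z,(v-d["cy"])/d["fy"]*z,z],-1)
    T=np.linalg.inv(d["camera_from_world"]);w=c@T[:3,:3].T+T[:3,3];w[z<=0]=np.nan
    return w
def ray(d,u,v,h):
    T=np.linalg.inv(d["camera_from_world"]);r=T[:3,:3]@np.array([(u-d["cx"])/d["fx"],(v-d["cy"])/d["fy"],1.])
    o=T[:3,3];return o+r*(h-o[2])/r[2]
def proj(d,p):
    c=d["camera_from_world"]@np.append(p,1);return np.array([c[0]/c[2]*d["fx"]+d["cx"],c[1]/c[2]*d["fy"]+d["cy"]])
def handle(d):
    hsv=cv2.cvtColor(d["image"],cv2.COLOR_BGR2HSV);m=cv2.inRange(hsv,(100,120,50),(125,255,255))
    n,l,s,c=cv2.connectedComponentsWithStats(m)
    return l,s,c
E
python3 - <<'E'
from h import *
for n in("top0","side0"):
    d=load(n);w=cloud(d)
    l,s,c=handle(d)
    for i in range(1,len(s)):
        if s[i,4]>30:
            p=w[l==i];p=p[~np.isnan(p[:,0])];uv=np.argwhere(l==i)[:,::-1].astype(np.float32)
            print(n,s[i],c[i],"mean",p.mean(0).round(4) if len(p) else 0,"zq",np.percentile(p[:,2],[5,50,95]).round(4),"rect px",cv2.minAreaRect(uv))
            print("  raycentroid@.06",ray(d,*c[i],.060).round(4))
    m=(abs(w[...,2]-.17)<.008)
    k,L,S,C=cv2.connectedComponentsWithStats(m.astype(np.uint8));i=1+S[1:,4].argmax();m=L==i
    cs,_=cv2.findContours(m.astype(np.uint8),cv2.RETR_EXTERNAL,cv2.CHAIN_APPROX_NONE)
    q=np.array([ray(d,*p[0],.17)[:2] for p in max(cs,key=len)],np.float32)
    print(n,"deck",S[i],cv2.minAreaRect(q),cv2.boxPoints(cv2.minAreaRect(q)).round(4).tolist(),"z",np.median(w[m][:,2]))
    z=w[...,2];a=d["image"]
    x0,y0,x1,y1=(170,140,310,270) if n=="top0" else (340,90,480,210)
    crop=cv2.resize(a[y0:y1,x0:x1],None,fx=4,fy=4,interpolation=cv2.INTER_CUBIC);cv2.imwrite(f"pics/crop_{n}.png",crop)
    print("rack heights near rod: n pts z>.03",((z>.03)&(z<.08)).sum())
a=cv2.imread("pics/crop_top0.png")[:480];b=cv2.imread("pics/crop_side0.png")
cv2.imwrite("pics/c2.png",np.hstack([cv2.resize(a,(400,343)),cv2.resize(b,(400,343))]))
E
```

```text
top0 [  80   79   73   80 4940] [115.91153846 118.88016194] mean [0.7883 0.6726 0.03  ] zq [0.0001 0.0119 0.0888] rect px ((115.9516830444336, 118.74270629882812), (75.89468383789062, 67.93071746826172), 84.5596694946289)
  raycentroid@.06 [0.778  0.6586 0.06  ]
top0 [230 199   8  29 132] [233.53030303 213.0530303 ] mean [0.4625 0.2787 0.0617] zq [0.0558 0.0619 0.0669] rect px ((233.55799865722656, 213.00680541992188), (4.732070446014404, 27.9250545501709), 6.709837436676025)
  raycentroid@.06 [0.4627 0.2791 0.06  ]
top0 deck [  396   122   128   137 10169] ((0.5050100088119507, -0.40011024475097656), (0.3417181968688965, 0.3593740463256836), 80.78152465820312) [[0.3003000020980835, -0.5400000214576721], [0.6549999713897705, -0.5975000262260437], [0.7096999883651733, -0.26019999384880066], [0.35499998927116394, -0.20270000398159027]] z 0.1702429942502217
rack heights near rod: n pts z>.03 2513
side0 [ 515   67  121  107 6982] [575.66155829 120.28931538] mean [0.7867 0.6726 0.0346] zq [0.0018 0.0251 0.0891] rect px ((575.4938354492188, 119.47099304199219), (92.14496612548828, 80.82597351074219), 33.023868560791016)
  raycentroid@.06 [0.787  0.6501 0.06  ]
side0 [381 120  26  28 252] [393.42063492 133.50396825] mean [0.4661 0.2758 0.0578] zq [0.044  0.06   0.0651] rect px ((393.00006103515625, 133.5), (31.819805145263672, 7.77817440032959), 45.0)
  raycentroid@.06 [0.467  0.2746 0.06  ]
side0 deck [   80   216   233   184 18957] ((0.5086802840232849, -0.4024736285209656), (0.33871379494667053, 0.3587373197078705), 80.79657745361328) [[0.304500013589859, -0.5410000085830688], [0.6586999893188477, -0.5982999801635742], [0.7128000259399414, -0.2639999985694885], [0.3587000072002411, -0.20659999549388885]] z 0.17010413178524864
rack heights near rod: n pts z>.03 5758
```

View pics/crop_top0.png

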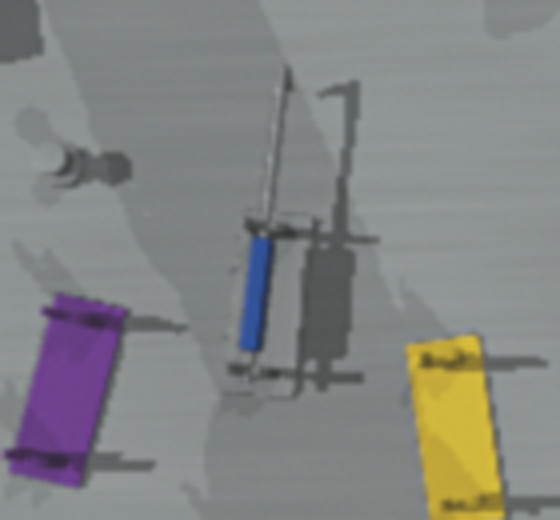

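View pics/crop_side0.png

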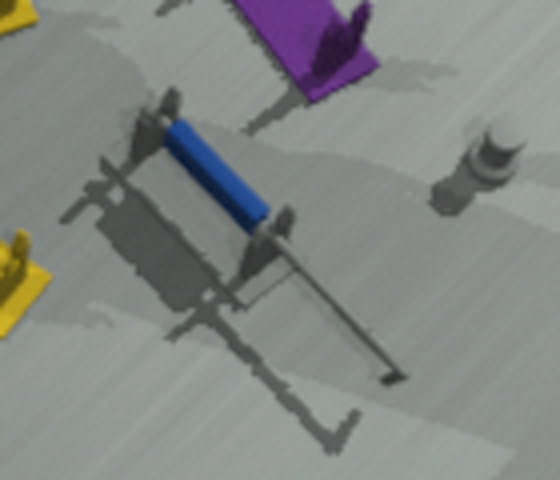

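Confirmed: the crops show the grey steel cradle with the rod lying in both saddles. In the top view the handle is at (233.5,213) and the shank end at about (241.7,157). In the side view they are at (393.4,133.5) and (440,184.5). Next I'll get the rod's axis and the clearances.

Run:
```python
from h import *
tips={"top0":(241.7,157),"side0":(440,184)}
for n in tips:
    d=load(n);l,s,c=handle(d);i=[k for k in range(1,len(s)) if 30<s[k,4]<500][0]
    uv=np.argwhere(l==i)[:,::-1].astype(np.float64)
    # end midpoints of the blue strip in px along its main axis
    m=uv.mean(0);ax=np.linalg.svd(uv-m)[2][0];t=(uv-m)@ax
    e=[m+ax*t.min(),m+ax*t.max()]
    P=[ray(d,*q,.058)[:2] for q in e];T=ray(d,*tips[n],.05)[:2]
    P.sort(key=lambda p:np.linalg.norm(p-T));v=P[0]-P[1]
    H=(P[0]+P[1])/2;w=T-H
    print(n,"ends",np.round(P,4),"len",np.linalg.norm(v),"yaw",np.arctan2(v[1],v[0]),"centre",H,"tip",T,"dist",np.linalg.norm(w),"yaw2",np.arctan2(w[1],w[0]))
    W=cloud(d)
    # tall-ish things: components of z>.03 
    M=(W[...,2]>.025)&(W[...,2]<.25);k,L,S,C=cv2.connectedComponentsWithStats(M.astype(np.uint8))
    for j in range(1,k):
        if 15<S[j,4]<900:
            p=W[L==j];print("  comp",C[j].round(0),S[j,4],"min",p.min(0).round(3),"max",p.max(0).round(3))
```

```text
top0 ends [[0.5068 0.2742]
 [0.4196 0.2847]] len 0.08786145969741975 yaw -0.12022029030697151 centre [0.46318773 0.27944391] tip [0.64366703 0.25453363] dist 0.18219028735554402 yaw2 -0.13715636158675512
  comp [347. 112.] 269 min [ 0.739 -0.117  0.025] max [ 0.806 -0.054  0.091]
  comp [309. 119.] 497 min [0.722 0.003 0.025] max [0.793 0.071 0.157]
  comp [235. 203.] 381 min [0.394 0.255 0.026] max [0.646 0.301 0.078]
  comp [  2. 178.] 136 min [0.548 1.024 0.025] max [0.652 1.047 0.053]
  comp [182. 179.] 65 min [0.565 0.436 0.025] max [0.591 0.461 0.05 ]
  comp [187. 219.] 39 min [0.442 0.412 0.026] max [0.457 0.443 0.076]
  comp [280. 229.] 42 min [0.404 0.119 0.027] max [0.415 0.152 0.074]
  comp [177. 254.] 46 min [0.333 0.44  0.028] max [0.346 0.475 0.076]
  comp [284. 265.] 31 min [0.291 0.105 0.041] max [0.3   0.138 0.074]
  comp [231. 282.] 50 min [0.239 0.273 0.025] max [0.258 0.304 0.077]
  comp [216. 317.] 58 min [0.134 0.319 0.027] max [0.153 0.35  0.072]
  comp [353. 365.] 67 min [-0.002 -0.084  0.053] max [ 0.046 -0.057  0.241]
side0 ends [[0.509  0.2707]
 [0.4213 0.2
[... 176 characters left out ...]
  53.] 126 min [0.136 0.318 0.026] max [0.157 0.351 0.074]
  comp [403.  68.] 115 min [0.333 0.438 0.025] max [0.35  0.475 0.075]
  comp [338.  84.] 123 min [0.237 0.271 0.026] max [0.262 0.305 0.072]
  comp [273.  94.] 44 min [0.244 0.026 0.234] max [0.262 0.097 0.25 ]
  comp [426.  98.] 115 min [0.443 0.41  0.025] max [0.461 0.445 0.073]
  comp [401. 142.] 653 min [0.395 0.253 0.025] max [0.649 0.303 0.074]
  comp [466. 124.] 92 min [0.568 0.433 0.026] max [0.594 0.462 0.05 ]
  comp [308. 133.] 106 min [0.292 0.104 0.026] max [0.305 0.138 0.074]
  comp [342. 156.] 99 min [0.406 0.118 0.026] max [0.418 0.154 0.073]
  comp [392. 313.] 402 min [ 0.742 -0.119  0.025] max [ 0.808 -0.053  0.09 ]
```

>>> carry_out([
  {"linear": [0.56,-0.785,-0.1],"yaw": 0,"claw": 0},
  {"linear": [0.56,-0.785,-0.1],"yaw": 0,"claw": 0},
  {"linear": [0.56,-0.785,-0.1],"yaw": 0,"claw": 0},
  {"linear": [0.56,-0.785,-0.1],"yaw": 0,"claw": 0},
  {"linear": [0.56,-0.785,-0.1],"yaw": 0,"claw": 0},
  {"linear": [0.56,-0.785,-0.1],"yaw": 0,"claw": 0},
  {"linear": [0.56,-0.785,-0.1],"yaw": 0,"claw": 0},
  {"linear": [0.56,-0.785,-0.1],"yaw": 0,"claw": 0},
  {"linear": [0.45,-0.89,0],"yaw": 0,"claw": 0},
  {"linear": [0.45,-0.89,0],"yaw": 0,"claw": 0},
  {"linear": [0.45,-0.89,0],"yaw": 0,"claw": 0},
  {"linear": [0.45,-0.89,0],"yaw": 0,"claw": 0},
])

```text
t: 1.6
ee_pos: [0.3011, 0.1147, 0.2716]
eef_rot: [-0.002, 0.979, 0.206, 0.001]
contact_force: [0.7, 0.5, 0.0]
finger_gap: 0.0856
```

>>> carry_out([
  {"linear": [0.93,-0.28,0],"yaw": 0,"claw": 0},
  {"linear": [0.93,-0.28,0],"yaw": 0,"claw": 0},
  {"linear": [0.93,-0.28,0],"yaw": 0,"claw": 0},
  {"linear": [0.93,-0.28,0],"yaw": 0,"claw": 0},
  {"linear": [0.93,-0.28,0],"yaw": 0,"claw": 0},
])

```text
t: 2.22
ee_pos: [0.4868, 0.2811, 0.272]
eef_rot: [-0.001, 0.978, 0.209, 0.001]
contact_force: [0.7, -0.7, 1.2]
finger_gap: 0.0854
```

>>> carry_out([
  {"linear": [0,0,0],"yaw": -1,"claw": 0},
  {"linear": [0,0,0],"yaw": -1,"claw": 0},
  {"linear": [0,0,0],"yaw": -1,"claw": 0},
  {"linear": [0,0,0],"yaw": -1,"claw": 0},
  {"linear": [0,0,0],"yaw": -1,"claw": 0},
  {"linear": [0,0,0],"yaw": -1,"claw": 0},
  {"linear": [0,0,0],"yaw": -1,"claw": 0},
  {"linear": [0,0,0],"yaw": -1,"claw": 0},
  {"linear": [0,0,0],"yaw": -1,"claw": 0},
  {"linear": [0,0,0],"yaw": -1,"claw": 0},
  {"linear": [0,0,0],"yaw": -1,"claw": 0},
  {"linear": [0,0,0],"yaw": -1,"claw": 0},
  {"linear": [0,0,0],"yaw": -1,"claw": 0},
  {"linear": [0,0,0],"yaw": -1,"claw": 0},
  {"linear": [0,0,0],"yaw": -1,"claw": 0},
  {"linear": [0,0,0],"yaw": -1,"claw": 0},
  {"linear": [0,0,0],"yaw": -1,"claw": 0},
  {"linear": [0,0,0],"yaw": -1,"claw": 0},
])

```text
t: 4.47
ee_pos: [0.4847, 0.2818, 0.262]
eef_rot: [-0.007, 0.061, 0.998, -0.002]
contact_force: [-0.8, -1.1, -0.2]
finger_gap: 0.0852
```

```bash
cat >> h.py <<'E'
def tool():
    s=state();w,x,y,z=s["eef_rot"]
    from scipy.spatial.transform import Rotation as R
    M=R.from_quat([x,y,z,w]).as_matrix();return s,M,np.arctan2(M[1,0],M[0,0])
def need(target,yaw):
    "shift (units of 50 mm) and turn (units of 8 deg) from here to TCP target, tool x heading yaw"
    s,M,a=tool();dl=M.T@(np.array(target)-s["ee_pos"])/.05
    dy=-((yaw-a+np.pi)%(2*np.pi)-np.pi)/np.radians(8)
    print("t",round(s["t"],2),"pos",s["ee_pos"].round(4),"yaw",round(a,4),"tilt",M[:,2].round(3),"F",s["contact_force"].round(2),"M",s["moment"].round(3),"gap",round(s["finger_gap"],4),"| d",dl.round(3),"dyaw",round(dy,3))
E
python3 -c "
from h import *
need((.484,.2755,.12),np.pi-.123)"
```

```text
t 4.47 pos [0.4847 0.2818 0.262 ] yaw 3.0194 tilt [-0.015 -0.003 -1.   ] F [-0.8  -1.1  -0.19] M [ 0.037 -0.019 -0.012] gap 0.0852 | d [-0.043 -0.113  2.84 ] dyaw 0.006
```

>>> carry_out([
  {"linear": [0,-0.04,0.7],"yaw": 0,"claw": 0},
  {"linear": [0,-0.04,0.7],"yaw": 0,"claw": 0},
  {"linear": [0,-0.04,0.7],"yaw": 0,"claw": 0},
  {"linear": [0,0,0.7],"yaw": 0,"claw": 0},
  {"linear": [0,0,0],"yaw": 0,"claw": 0},
])

```text
t: 5.1
ee_pos: [0.4812, 0.275, 0.1174]
eef_rot: [-0.008, 0.06, 0.998, -0.002]
contact_force: [-0.0, -0.5, 0.5]
finger_gap: 0.0855
```

```bash
python3 -c "
from h import *
need((.484,.2755,.0315),np.pi-.123)
o=[]
for n in('top','side'):
    d=get_image(n);q=proj(d,(.484,.2755,.05));u,v=np.clip(q.astype(int),70,(570));v=max(v,55)
    o.append(cv2.resize(d['image'][v-55:v+55,u-55:u+55],(396,396),interpolation=cv2.INTER_CUBIC))
cv2.imwrite('pics/g1.png',np.hstack(o))"
```

```text
t 5.1 pos [0.4812 0.275  0.1174] yaw 3.0218 tilt [-0.016 -0.004 -1.   ] F [-0.02 -0.54  0.46] M [-0.032 -0.018  0.008] gap 0.0855 | d [-0.082  0.027  1.716] dyaw 0.023
```

View pics/g1.png

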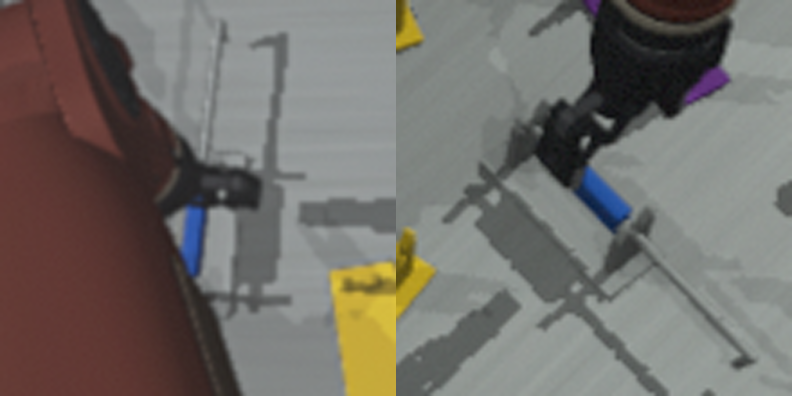

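The gripper sits squarely above the handle, with the jaws across it. Going down and gripping.

>>> carry_out([
  {"linear": [-0.02,0.005,0.45],"yaw": 0,"claw": 0},
  {"linear": [-0.02,0.005,0.45],"yaw": 0,"claw": 0},
  {"linear": [-0.02,0.005,0.45],"yaw": 0,"claw": 0},
  {"linear": [-0.02,0.01,0.35],"yaw": 0,"claw": 0},
  {"linear": [0,0,0],"yaw": 0,"claw": 0},
])

```text
t: 5.82
ee_pos: [0.4944, 0.2799, 0.0429]
eef_rot: [0.001, 0.06, 0.998, 0.002]
contact_force: [-0.8, -0.7, -0.3]
finger_gap: 0.0856
```

```bash
python3 -c "
from h import *
need((.484,.2755,.0315),np.pi-.123)"
```

```text
t 5.83 pos [0.4944 0.2799 0.0429] yaw 3.0222 tilt [ 0.003  0.004 -1.   ] F [-0.84 -0.66 -0.29] M [-0.045 -0.013 -0.022] gap 0.0856 | d [ 0.196 -0.113  0.228] dyaw 0.026
```

>>> carry_out([
  {"linear": [0.1,-0.06,0.12],"yaw": 0,"claw": 0},
  {"linear": [0.1,-0.06,0.12],"yaw": 0,"claw": 0},
  {"linear": [0,0,0],"yaw": 0,"claw": 0},
])

```text
t: 6.2
ee_pos: [0.4849, 0.2757, 0.0333]
eef_rot: [0.003, 0.06, 0.998, 0.003]
contact_force: [-0.1, -0.1, -0.8]
finger_gap: 0.0855
```

```bash
python3 -c "
from h import *
need((.484,.2755,.0315),np.pi-.123)"
```

```text
t 6.2 pos [0.4849 0.2757 0.0333] yaw 3.0224 tilt [ 0.007  0.006 -1.   ] F [-0.14 -0.07 -0.76] M [-0.035 -0.011 -0.057] gap 0.0855 | d [ 0.017 -0.006  0.037] dyaw 0.027
```

>>> carry_out([
  {"linear": [0,0,0.03],"yaw": 0,"claw": 255},
  {"linear": [0,0,0],"yaw": 0,"claw": 255},
  {"linear": [0,0,0],"yaw": 0,"claw": 255},
  {"linear": [0,0,0],"yaw": 0,"claw": 255},
  {"linear": [0,0,0],"yaw": 0,"claw": 255},
  {"linear": [0,0,0],"yaw": 0,"claw": 255},
])

```text
t: 6.95
ee_pos: [0.4856, 0.2759, 0.0326]
eef_rot: [0.004, 0.06, 0.998, 0.003]
contact_force: [-0.2, -0.3, 2.5]
finger_gap: 0.0152
```

```bash
python3 -c "
from h import *
need((.484,.2755,.0315),np.pi-.123)"
```

```text
t 6.95 pos [0.4856 0.2759 0.0326] yaw 3.0224 tilt [ 0.008  0.006 -1.   ] F [-0.24 -0.25  2.53] M [-0.015  0.059 -0.014] gap 0.0152 | d [ 0.032 -0.012  0.022] dyaw 0.027
```

>>> carry_out([
  {"linear": [0,0,-0.2],"yaw": 0,"claw": 255},
  {"linear": [0,0,-0.3],"yaw": 0,"claw": 255},
  {"linear": [0,0,-0.4],"yaw": 0,"claw": 255},
  {"linear": [0,0,-0.5],"yaw": 0,"claw": 255},
  {"linear": [0,0,-0.5],"yaw": 0,"claw": 255},
  {"linear": [0,0,-0.5],"yaw": 0,"claw": 255},
  {"linear": [0,0,-0.5],"yaw": 0,"claw": 255},
  {"linear": [0,0,0],"yaw": 0,"claw": 255},
])

```text
t: 7.95
ee_pos: [0.4836, 0.2744, 0.1876]
eef_rot: [0.004, 0.06, 0.998, 0.003]
contact_force: [0.5, 0.4, -3.9]
finger_gap: 0.0151
```

```bash
cat >> h.py <<'E'
C=np.array([.5069,-.4013]);TH=-1.7316
XS=np.array([np.cos(TH),np.sin(TH)]);YS=np.array([-XS[1],XS[0]])
G=.0211+.0  # grasp ahead of rod origin (rod x)
def tipst(L=.153):
    "hook tip in the station frame, rod heading, from the measured TCP"
    s,M,a=tool();r=-M[:2,0];p=s["ee_pos"][:2]+r*L-C
    print("tip st x,y mm",(1e3*p@XS).round(1),(1e3*p@YS).round(1),"rod-station yaw",round((np.arctan2(r[1],r[0])-TH+np.pi)%(2*np.pi)-np.pi,4),"F along st x,y",(s["contact_force"][:2]@XS).round(2),(s["contact_force"][:2]@YS).round(2),"z",s["contact_force"][2].round(2),"M",s["moment"].round(3),"tcp z",s["ee_pos"][2].round(4))
def tgt(x,y,z,L=.153):
    "needed move for hook tip at station (x,y) mm, TCP height z, rod along station x"
    p=C+XS*(x/1e3-L)+YS*y/1e3;need((p[0],p[1],z),TH+np.pi)
E
python3 -c "
from h import *
need((.484,.2755,.0315),np.pi-.123);tgt(-230,0,.15)
for n in('top','side'):
    d=get_image(n);np.savez(n+'1.npz',**d);cv2.imwrite('pics/'+n+'1.png',d['image'])
    W=cloud(d);M=(W[...,2]>.1)&(W[...,2]<.2)&(W[...,1]>.1)
    print(n,M.sum())
s=state()
o=[]
for n in('top','side'):
    d=load(n+'1');q=proj(d,(.56,.27,.15));u,v=q.astype(int);v=max(v,60)
    o.append(cv2.resize(d['image'][v-60:v+60,u-60:u+60],(400,400),interpolation=cv2.INTER_CUBIC));print(u-60,v-60)
cv2.imwrite('pics/g2.png',np.hstack(o))
"
```

```text
t 7.95 pos [0.4836 0.2744 0.1876] yaw 3.0223 tilt [ 0.009  0.005 -1.   ] F [ 0.54  0.43 -3.88] M [ 0.018  0.001 -0.017] gap 0.0151 | d [2.200e-02 2.000e-03 3.123e+00] dyaw 0.027
t 7.95 pos [0.4836 0.2744 0.1876] yaw 3.0223 tilt [ 0.009  0.005 -1.   ] F [ 0.54  0.43 -3.88] M [ 0.018  0.001 -0.017] gap 0.0151 | d [-2.382 -5.714  0.736] dyaw 11.547
top 14
side 57
170 117
366 80
```

View pics/g2.png

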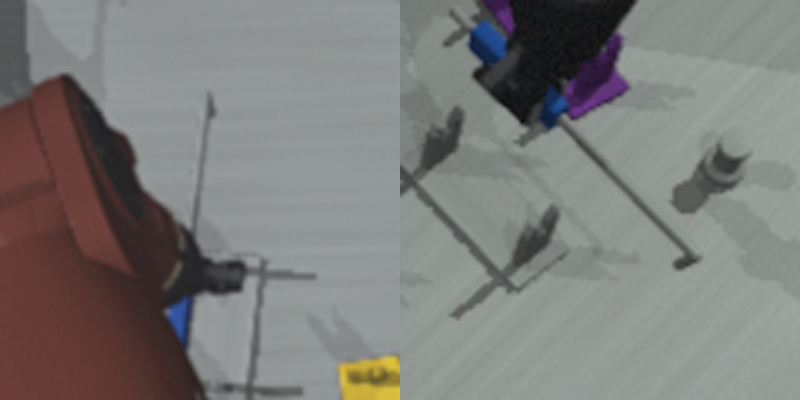

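```bash
python3 -c "
from h import *
T,S=load('top1'),load('side1')
P=lambda d:np.array([[d['fx'],0,d['cx']],[0,d['fy'],d['cy']],[0,0,1]])@d['camera_from_world'][:3]
def tri(a,b):
    X=cv2.triangulatePoints(P(T),P(S),np.array(a,float).reshape(2,1),np.array(b,float).reshape(2,1));return (X[:3]/X[3]).ravel()
s,M,a=tool()
for a_,b_ in (((232.7,146.1),(455.1,157.0)),((232.7,145),(454.5,157))):
    X=tri(a_,b_);print('bend',X.round(4),'in tool',(M.T@(X-s['ee_pos'])).round(4),'reproj',proj(T,X)-a_)
for n,d in(('t',T),('s',S)):
    print(n,cloud(d)[(146 if n=='t' else 157)-2:(146 if n=='t' else 157)+3,(232 if n=='t' else 454)-2:(232 if n=='t' else 454)+3,2].round(3))
"
```

```text
bend [0.6431 0.2546 0.2006] in tool [-0.162   0.     -0.0146] reproj [-0.50532706 -0.48519702]
bend [0.6437 0.2523 0.2053] in tool [-0.163  -0.0022 -0.0193] reproj [-0.04050697 -0.03840825]
t [[-0.001 -0.     0.001  0.004 -0.001]
 [ 0.003  0.207  0.206  0.003  0.004]
 [ 0.001  0.215  0.206  0.201  0.004]
 [ 0.207  0.209  0.208  0.208 -0.003]
 [ 0.211  0.21   0.208  0.199  0.004]]
s [[ 0.207  0.205  0.206  0.207  0.205]
 [ 0.196  0.205  0.204  0.207  0.206]
 [ 0.196  0.2    0.205  0.208  0.206]
 [ 0.193  0.198  0.202  0.202  0.002]
 [ 0.187 -0.002  0.003 -0.003 -0.002]]
```

>>> carry_out([
  {"linear": [0,0,0],"yaw": 0.5,"claw": 255},
  {"linear": [0,0,0],"yaw": 0.9,"claw": 255},
  {"linear": [0,0,0],"yaw": 1,"claw": 255},
  {"linear": [0,0,0],"yaw": 1,"claw": 255},
  {"linear": [0,0,0],"yaw": 1,"claw": 255},
  {"linear": [0,0,0],"yaw": 1,"claw": 255},
  {"linear": [0,0,0],"yaw": 1,"claw": 255},
  {"linear": [0,0,0],"yaw": 1,"claw": 255},
  {"linear": [0,0,0],"yaw": 1,"claw": 255},
  {"linear": [0,0,0],"yaw": 1,"claw": 255},
  {"linear": [0,0,0],"yaw": 1,"claw": 255},
  {"linear": [0,0,0],"yaw": 0.7,"claw": 255},
  {"linear": [0,0,0],"yaw": 0.4,"claw": 255},
  {"linear": [0,0,0],"yaw": 0,"claw": 255},
])

```text
t: 9.8
ee_pos: [0.4699, 0.2683, 0.1648]
eef_rot: [-0.004, 0.777, 0.63, -0.013]
contact_force: [-0.0, -0.4, -2.8]
finger_gap: 0.0151
```

```bash
sed -i 's/L=.153/L=.154/g' h.py; python3 -c "
from h import *
tgt(-230,0,.15);tgt(-230,0,.061)"
```

```text
t 9.8 pos [0.4699 0.2683 0.1648] yaw 1.3629 tilt [-0.026 -0.01  -1.   ] F [-0.04 -0.41 -2.82] M [-0.001 -0.046 -0.02 ] gap 0.0151 | d [-5.274  3.135  0.301] dyaw -0.337
t 9.8 pos [0.4699 0.2683 0.1648] yaw 1.3629 tilt [-0.026 -0.01  -1.   ] F [-0.04 -0.41 -2.82] M [-0.001 -0.046 -0.02 ] gap 0.0151 | d [-5.248  3.177  2.08 ] dyaw -0.337
```

>>> carry_out([
  {"linear": [-0.75,0.45,0],"yaw": -0.1,"claw": 255},
  {"linear": [-0.75,0.45,0],"yaw": -0.1,"claw": 255},
  {"linear": [-0.75,0.45,0.1],"yaw": -0.1,"claw": 255},
  {"linear": [-0.75,0.45,0.1],"yaw": 0,"claw": 255},
  {"linear": [-0.75,0.45,0.1],"yaw": 0,"claw": 255},
  {"linear": [-0.7,0.45,0.1],"yaw": 0,"claw": 255},
  {"linear": [-0.4,0.25,0.1],"yaw": 0,"claw": 255},
  {"linear": [0,0,0],"yaw": 0,"claw": 255},
])

```text
t: 10.8
ee_pos: [0.5723, -0.0043, 0.1324]
eef_rot: [-0.007, 0.758, 0.652, -0.016]
contact_force: [-0.0, 0.9, -3.0]
finger_gap: 0.0151
```

```bash
python3 -c "
from h import *
tgt(-230,0,.061);tipst();print(tool()[1].round(4))"
```

```text
t 10.8 pos [ 0.5723 -0.0043  0.1324] yaw 1.421 tilt [-0.034 -0.01  -0.999] F [-0.01  0.93 -2.96] M [ 0.067 -0.054  0.017] gap 0.0151 | d [-0.347  0.022  1.434] dyaw 0.079
tip st x,y mm -248.4 2.7 rod-station yaw 0.011 F along st x,y -0.92 -0.16 z -2.96 M [ 0.067 -0.054  0.017] tcp z 0.1324
[[ 0.1492  0.9882 -0.0343]
 [ 0.9887 -0.1496 -0.0098]
 [-0.0148 -0.0324 -0.9994]]
```

```bash
cat >> h.py <<'E'
TIP=np.array([-.154,0,.0073])
def go(x,y,z,log=1):
    "from here: shift/turn needed for hook tip centre at station x,y mm, height z mm, rod along station x"
    s,M,a=tool();p=s["ee_pos"]+M@TIP;q=p[:2]-C;r=-M[:2,0];f=s["contact_force"];m=s["moment"]
    hd=(np.arctan2(r[1],r[0])-TH+np.pi)%(2*np.pi)-np.pi
    print("t",round(s["t"],2),"TIP st",(1e3*q@XS).round(1),(1e3*q@YS).round(1),"z",(1e3*p[2]).round(1),"head",round(hd,3),"F st",(f[:2]@XS).round(2),(f[:2]@YS).round(2),f[2].round(2),"Mst",(m[:2]@XS).round(3),(m[:2]@YS).round(3),m[2].round(3),"gap",round(s["finger_gap"],4))
    g=np.append(C+XS*x/1e3+YS*y/1e3,z/1e3)-p
    # turning about the TCP moves the tip; compensated to first order
    print("   need",(M.T@g/.05-np.array([0,-hd*0.154/.05*-1,0])*0).round(3),"yaw",round(hd/np.radians(8),3),"rodlen z",M[2,0].round(4))
E
python3 -c "
from h import *
go(-230,-78,32)"
```

```text
t 10.8 TIP st -248.3 2.5 z 127.4 head 0.011 F st -0.92 -0.16 -2.96 Mst 0.043 0.075 0.017 gap 0.0151
   need [-0.32  -1.55   1.964] yaw 0.079 rodlen z -0.0148
```

>>> carry_out([
  {"linear": [0,-0.4,0.3],"yaw": 0.05,"claw": 255},
  {"linear": [0,-0.4,0.35],"yaw": 0.03,"claw": 255},
  {"linear": [0,-0.4,0.35],"yaw": 0,"claw": 255},
  {"linear": [0,-0.35,0.35],"yaw": 0,"claw": 255},
  {"linear": [0,0,0.3],"yaw": 0,"claw": 255},
  {"linear": [0,0,0.15],"yaw": 0,"claw": 255},
  {"linear": [0,0,0],"yaw": 0,"claw": 255},
])

```text
t: 11.68
ee_pos: [0.4865, 0.0121, 0.0412]
eef_rot: [-0.01, 0.758, 0.652, -0.017]
contact_force: [-0.0, 0.9, -3.0]
finger_gap: 0.015
```

```bash
python3 -c "
from h import *
go(-100,-78,31)"
```

```text
t 11.68 TIP st -250.7 -85.0 z 35.9 head 0.01 F st -0.91 -0.18 -3.03 Mst 0.09 -0.004 0.048 gap 0.015
   need [-3.014  0.116  0.135] yaw 0.071 rodlen z -0.0133
```

>>> carry_out([
  {"linear": [-0.4,0,0.03],"yaw": 0.03,"claw": 255},
  {"linear": [-0.45,0.02,0.03],"yaw": 0.03,"claw": 255},
  {"linear": [-0.45,0.02,0.03],"yaw": 0,"claw": 255},
  {"linear": [-0.45,0.02,0.03],"yaw": 0,"claw": 255},
  {"linear": [-0.45,0.02,0.03],"yaw": 0,"claw": 255},
  {"linear": [-0.4,0.02,0.03],"yaw": 0,"claw": 255},
  {"linear": [-0.3,0,0.02],"yaw": 0,"claw": 255},
  {"linear": [0,0,0],"yaw": 0,"claw": 255},
])

```text
t: 12.68
ee_pos: [0.4731, -0.1362, 0.037]
eef_rot: [-0.006, 0.76, 0.65, -0.015]
contact_force: [-0.4, 0.4, -3.3]
finger_gap: 0.0151
```

```bash
python3 -c "
from h import *
go(-100,-78,31)"
```

```text
t 12.68 TIP st -102.2 -75.1 z 31.9 head 0.006 F st -0.36 -0.51 -3.33 Mst 0.078 0.013 -0.026 gap 0.0151
   need [-0.044 -0.058  0.019] yaw 0.044 rodlen z -0.0138
```

>>> carry_out([
  {"linear": [0,0.08,0],"yaw": 0,"claw": 255},
  {"linear": [0,0.08,0],"yaw": 0,"claw": 255},
  {"linear": [0,0.08,0],"yaw": 0,"claw": 255},
  {"linear": [0,0,0],"yaw": 0,"claw": 255},
])

```text
t: 13.18
ee_pos: [0.4864, -0.1366, 0.0369]
eef_rot: [-0.006, 0.759, 0.651, -0.014]
contact_force: [0.6, 0.1, -3.0]
finger_gap: 0.0151
```

```bash
python3 -c "
from h import *
go(-101,-50,31)"
```

```text
t 13.18 TIP st -104.0 -61.5 z 31.7 head 0.008 F st -0.2 0.6 -3.02 Mst 0.014 0.017 0.012 gap 0.0151
   need [-0.061  0.231  0.008] yaw 0.058 rodlen z -0.0132
```

>>> carry_out([
  {"linear": [-0.03,0.07,0],"yaw": 0,"claw": 255},
  {"linear": [-0.02,0.07,0],"yaw": 0,"claw": 255},
  {"linear": [0,0.07,0],"yaw": 0,"claw": 255},
])

```text
t: 13.55
ee_pos: [0.4968, -0.1406, 0.0366]
eef_rot: [-0.007, 0.759, 0.651, -0.014]
contact_force: [-0.3, -0.1, -2.6]
finger_gap: 0.0148
```

```bash
python3 -c "
from h import *
go(-101,-50,31)"
```

```text
t 13.55 TIP st -101.6 -50.7 z 31.3 head 0.008 F st 0.1 -0.31 -2.62 Mst 0.005 0.088 -0.033 gap 0.0148
   need [-0.012  0.014  0.006] yaw 0.06 rodlen z -0.0131
```

>>> carry_out([
  {"linear": [0,0.07,0],"yaw": 0,"claw": 255},
  {"linear": [0,0.07,0],"yaw": 0,"claw": 255},
  {"linear": [0,0.07,0],"yaw": 0,"claw": 255},
])

```text
t: 13.92
ee_pos: [0.5079, -0.1424, 0.0362]
eef_rot: [-0.007, 0.759, 0.651, -0.014]
contact_force: [0.5, 0.9, -2.6]
finger_gap: 0.0149
```

```bash
python3 -c "
from h import *
go(-101,-38,31)"
```

```text
t 13.93 TIP st -101.7 -39.4 z 30.9 head 0.008 F st -1.02 0.39 -2.61 Mst 0.084 -0.011 -0.021 gap 0.0149
   need [-0.013  0.029 -0.003] yaw 0.059 rodlen z -0.0131
```

>>> carry_out([
  {"linear": [0,0.07,0],"yaw": 0,"claw": 255},
  {"linear": [0,0.07,0],"yaw": 0,"claw": 255},
  {"linear": [0,0.07,0],"yaw": 0,"claw": 255},
])

```text
t: 14.3
ee_pos: [0.519, -0.1441, 0.0358]
eef_rot: [-0.007, 0.759, 0.651, -0.014]
contact_force: [0.0, -0.8, -3.6]
finger_gap: 0.0153
```

```bash
python3 -c "
from h import *
go(-101,-28,31)"
```

```text
t 14.3 TIP st -101.8 -28.2 z 30.5 head 0.008 F st 0.77 0.14 -3.62 Mst 0.055 0.093 -0.026 gap 0.0153
   need [-0.016  0.004 -0.009] yaw 0.059 rodlen z -0.013
```

>>> carry_out([
  {"linear": [0,0.07,0],"yaw": 0,"claw": 255},
  {"linear": [0,0.07,0],"yaw": 0,"claw": 255},
  {"linear": [0,0.07,0],"yaw": 0,"claw": 255},
])

```text
t: 14.68
ee_pos: [0.526, -0.1449, 0.0344]
eef_rot: [-0.01, 0.76, 0.65, -0.017]
contact_force: [-8.3, 1.9, -0.6]
finger_gap: 0.0152
```

```bash
python3 -c "
from h import *
go(-101,-18,31)"
```

```text
t 14.68 TIP st -102.0 -21.6 z 29.1 head 0.005 F st -0.58 -8.5 -0.62 Mst -1.725 -0.379 -1.284 gap 0.0152
   need [-0.022  0.071 -0.04 ] yaw 0.039 rodlen z -0.0128
```

>>> carry_out([
  {"linear": [0,-0.05,-0.02],"yaw": 0,"claw": 255},
])

```text
t: 14.8
ee_pos: [0.5225, -0.1444, 0.0351]
eef_rot: [-0.011, 0.76, 0.65, -0.018]
contact_force: [-0.9, -0.9, -2.8]
finger_gap: 0.015
```

```bash
python3 -c "
from h import *
go(-101,-28,31)"
```

```text
t 14.8 TIP st -102.0 -25.3 z 29.8 head 0.005 F st 1.06 -0.72 -2.76 Mst -0.103 -0.175 -0.137 gap 0.015
   need [-0.02  -0.056 -0.022] yaw 0.034 rodlen z -0.013
```

>>> carry_out([
  {"linear": [0,-0.05,0],"yaw": 0,"claw": 255},
])

```text
t: 14.92
ee_pos: [0.5204, -0.1441, 0.0352]
eef_rot: [-0.01, 0.76, 0.65, -0.017]
contact_force: [-0.0, 0.3, -4.4]
finger_gap: 0.015
```

```bash
python3 -c "
from h import *
go(-101,-28,31)"
```

```text
t 14.93 TIP st -101.9 -27.4 z 30.0 head 0.005 F st -0.32 -0.06 -4.39 Mst 0.099 0.015 0.069 gap 0.015
   need [-0.019 -0.013 -0.02 ] yaw 0.036 rodlen z -0.013
```

>>> carry_out([
  {"linear": [0,-0.03,-0.15],"yaw": 0,"claw": 255},
  {"linear": [0,0,-0.15],"yaw": 0,"claw": 255},
  {"linear": [0,0,-0.14],"yaw": 0,"claw": 255},
  {"linear": [0,0,0],"yaw": 0,"claw": 255},
])

```text
t: 15.42
ee_pos: [0.5213, -0.1441, 0.0599]
eef_rot: [-0.009, 0.76, 0.65, -0.016]
contact_force: [0.3, -1.0, -3.2]
finger_gap: 0.0149
```

```bash
python3 -c "
from h import *
go(-104,-6,52)"
```

```text
t 15.43 TIP st -102.1 -26.3 z 54.6 head 0.006 F st 0.96 0.46 -3.17 Mst 0.04 0.056 0.017 gap 0.0149
   need [0.036 0.408 0.038] yaw 0.04 rodlen z -0.0133
```

>>> carry_out([
  {"linear": [0.01,0.14,0.01],"yaw": 0,"claw": 255},
  {"linear": [0.01,0.14,0.01],"yaw": 0,"claw": 255},
  {"linear": [0.01,0.12,0.01],"yaw": 0,"claw": 255},
  {"linear": [0,0,0],"yaw": 0,"claw": 255},
])

```text
t: 15.92
ee_pos: [0.5429, -0.1458, 0.057]
eef_rot: [-0.009, 0.76, 0.65, -0.016]
contact_force: [-0.2, -0.1, -3.5]
finger_gap: 0.0153
```

```bash
python3 -c "
from h import *
go(-104,-6,36)"
```

```text
t 15.93 TIP st -103.9 -4.7 z 51.7 head 0.006 F st 0.1 -0.23 -3.55 Mst 0.048 -0.004 0.05 gap 0.0153
   need [ 0.006 -0.015  0.315] yaw 0.041 rodlen z -0.0132
```

>>> carry_out([
  {"linear": [0,-0.02,0.1],"yaw": 0,"claw": 255},
  {"linear": [0,0,0.1],"yaw": 0,"claw": 255},
  {"linear": [0,0,0.08],"yaw": 0,"claw": 255},
])

```text
t: 16.3
ee_pos: [0.5408, -0.1455, 0.0419]
eef_rot: [-0.009, 0.76, 0.65, -0.017]
contact_force: [-0.7, -0.1, -3.5]
finger_gap: 0.0152
```

```bash
python3 -c "
from h import *
go(-104,-6,25)"
```

```text
t 16.3 TIP st -103.8 -6.8 z 36.6 head 0.006 F st 0.2 -0.68 -3.47 Mst 0.053 0.007 -0.045 gap 0.0152
   need [0.007 0.025 0.231] yaw 0.042 rodlen z -0.013
```

>>> carry_out([
  {"linear": [0,0.01,0.1],"yaw": 0,"claw": 255},
  {"linear": [0,0.01,0.1],"yaw": 0,"claw": 255},
  {"linear": [0,0,0],"yaw": 0,"claw": 255},
])

```text
t: 16.68
ee_pos: [0.5409, -0.1457, 0.0306]
eef_rot: [-0.01, 0.76, 0.65, -0.017]
contact_force: [0.1, 0.5, -1.9]
finger_gap: 0.0152
```

```bash
python3 -c "
from h import *
go(-104,-6,25)"
```

```text
t 16.68 TIP st -103.7 -6.7 z 25.3 head 0.006 F st -0.48 0.07 -1.9 Mst 0.033 0.032 -0.007 gap 0.0152
   need [0.007 0.015 0.005] yaw 0.041 rodlen z -0.0128
```

>>> carry_out([
  {"linear": [0.07,-0.01,0],"yaw": 0,"claw": 255},
  {"linear": [0.07,-0.01,0],"yaw": 0,"claw": 255},
  {"linear": [0.07,-0.01,0],"yaw": 0,"claw": 255},
  {"linear": [0.07,-0.01,0],"yaw": 0,"claw": 255},
])

```text
t: 17.18
ee_pos: [0.5415, -0.1307, 0.031]
eef_rot: [-0.009, 0.76, 0.65, -0.017]
contact_force: [0.0, 1.4, -2.9]
finger_gap: 0.0151
```

```bash
python3 -c "
from h import *
go(-124,-9,25)"
```

```text
t 17.18 TIP st -118.6 -8.6 z 25.6 head 0.006 F st -1.36 -0.21 -2.87 Mst 0.022 0.024 -0.049 gap 0.0151
   need [ 0.109 -0.008  0.012] yaw 0.04 rodlen z -0.0129
```

>>> carry_out([
  {"linear": [0.07,0,0.01],"yaw": 0,"claw": 255},
  {"linear": [0.07,0,0],"yaw": 0,"claw": 255},
  {"linear": [0.07,0,0],"yaw": 0,"claw": 255},
])

```text
t: 17.55
ee_pos: [0.5433, -0.1195, 0.0304]
eef_rot: [-0.009, 0.76, 0.65, -0.016]
contact_force: [-0.0, 0.4, -2.4]
finger_gap: 0.0151
```

```bash
python3 -c "
from h import *
go(-140,-9,25)"
```

```text
t 17.55 TIP st -129.9 -8.6 z 25.1 head 0.006 F st -0.35 -0.1 -2.4 Mst 0.078 0.04 0.006 gap 0.0151
   need [ 0.201 -0.007 -0.001] yaw 0.042 rodlen z -0.0129
```

>>> carry_out([
  {"linear": [0.06,0,0],"yaw": 0,"claw": 255},
  {"linear": [0.06,0,0],"yaw": 0,"claw": 255},
  {"linear": [0.06,0,0],"yaw": 0,"claw": 255},
])

```text
t: 17.92
ee_pos: [0.5447, -0.1123, 0.0303]
eef_rot: [-0.008, 0.76, 0.65, -0.018]
contact_force: [-0.6, -6.0, -4.6]
finger_gap: 0.0153
```

```bash
python3 -c "
from h import *
go(-150,-9,25)"
```

```text
t 17.93 TIP st -137.2 -8.5 z 25.7 head 0.005 F st 6.04 0.4 -4.55 Mst 0.129 -1.032 0.038 gap 0.0153
   need [ 0.256 -0.008  0.009] yaw 0.033 rodlen z -0.0176
```

>>> carry_out([
  {"linear": [0.08,0,0],"yaw": 0,"claw": 255},
  {"linear": [0.1,0,0],"yaw": 0,"claw": 255},
  {"linear": [0.12,0,0],"yaw": 0,"claw": 255},
  {"linear": [0.14,0,0],"yaw": 0,"claw": 255},
  {"linear": [0.14,0,0],"yaw": 0,"claw": 255},
  {"linear": [0.14,0,0],"yaw": 0,"claw": 255},
  {"linear": [0.14,0,0],"yaw": 0,"claw": 255},
  {"linear": [0.1,0,0],"yaw": 0,"claw": 255},
])

```text
t: 18.92
ee_pos: [0.5519, -0.0724, 0.028]
eef_rot: [-0.002, 0.762, 0.647, -0.024]
contact_force: [-0.1, -6.4, -4.8]
finger_gap: 0.015
```

```bash
python3 -c "
from h import *
go(-282,-9,25)"
```

```text
t 18.93 TIP st -177.7 -8.8 z 26.0 head -0.002 F st 6.31 0.89 -4.8 Mst 0.193 -0.922 0.173 gap 0.015
   need [ 2.086 -0.011 -0.051] yaw -0.014 rodlen z -0.0342
```

>>> carry_out([
  {"linear": [0.2,0,0],"yaw": 0,"claw": 255},
  {"linear": [0.3,0,0],"yaw": 0,"claw": 255},
  {"linear": [0.3,0,-0.01],"yaw": 0,"claw": 255},
  {"linear": [0.3,0,-0.01],"yaw": 0,"claw": 255},
  {"linear": [0.3,0,-0.01],"yaw": 0,"claw": 255},
  {"linear": [0.25,0,-0.01],"yaw": 0,"claw": 255},
  {"linear": [0.15,0,0],"yaw": 0,"claw": 255},
])

```text
t: 19.8
ee_pos: [0.5663, 0.0101, 0.0252]
eef_rot: [0.003, 0.764, 0.644, -0.031]
contact_force: [-0.4, -5.9, -5.1]
finger_gap: 0.015
```

```bash
python3 -c "
from h import *
go(-282,-9,25)"
```

```text
t 19.8 TIP st -261.4 -8.8 z 25.8 head -0.008 F st 5.88 0.54 -5.07 Mst 0.229 -0.996 0.199 gap 0.015
   need [ 0.412 -0.007 -0.004] yaw -0.06 rodlen z -0.0513
```

>>> carry_out([
  {"linear": [0.13,0,-0.01],"yaw": 0,"claw": 255},
  {"linear": [0.13,0,-0.01],"yaw": 0,"claw": 255},
  {"linear": [0.1,0,0],"yaw": 0,"claw": 255},
])

```text
t: 20.18
ee_pos: [0.5689, 0.0256, 0.0245]
eef_rot: [0.005, 0.765, 0.644, -0.034]
contact_force: [-0.2, -6.1, -5.2]
finger_gap: 0.015
```

```bash
python3 -c "
from h import *
go(-282,-9,25)"
```

```text
t 20.18 TIP st -277.1 -8.9 z 26.1 head -0.01 F st 6.05 0.81 -5.15 Mst 0.321 -0.879 0.243 gap 0.015
   need [ 0.098 -0.001  0.016] yaw -0.07 rodlen z -0.0574
```

>>> carry_out([
  {"linear": [0.1,0,0],"yaw": 0,"claw": 255},
])

```text
t: 20.3
ee_pos: [0.5693, 0.0281, 0.024]
eef_rot: [0.006, 0.765, 0.643, -0.036]
contact_force: [-2.2, -23.0, -7.2]
finger_gap: 0.0151
```

>>> carry_out([
  {"linear": [0.07,0,0],"yaw": 0,"claw": 255},
])

```text
t: 20.42
ee_pos: [0.5693, 0.0281, 0.0234]
eef_rot: [0.009, 0.765, 0.642, -0.039]
contact_force: [-1.1, -21.3, -7.8]
finger_gap: 0.0152
```

```bash
python3 -c "
from h import *
go(-282,-9,25)"
```

```text
t 20.43 TIP st -279.7 -9.3 z 27.0 head -0.012 F st 21.25 2.3 -7.83 Mst 0.576 -3.714 0.572 gap 0.0152
   need [0.049 0.007 0.036] yaw -0.089 rodlen z -0.0703
```

>>> carry_out([
  {"linear": [-0.1,0,0],"yaw": 0,"claw": 255},
  {"linear": [-0.12,0.01,0],"yaw": 0,"claw": 255},
  {"linear": [0,0,0],"yaw": 0,"claw": 255},
])

```text
t: 20.8
ee_pos: [0.5677, 0.0167, 0.024]
eef_rot: [0.008, 0.766, 0.642, -0.039]
contact_force: [0.3, 0.8, -3.5]
finger_gap: 0.0153
```

```bash
python3 -c "
from h import *
go(-268,-8,60)
d=get_image('top');cv2.imwrite('pics/t3.png',d['image']);np.savez('top3.npz',**d)
q=proj(d,np.append(C+XS*-.25,.04)).astype(int);print(q)
cv2.imwrite('pics/t3c.png',cv2.resize(d['image'][q[1]-55:q[1]+55,q[0]-60:q[0]+60],(600,550),interpolation=cv2.INTER_CUBIC))
"
```

```text
t 20.8 TIP st -268.2 -9.1 z 27.5 head -0.013 F st -0.81 0.2 -3.49 Mst 0.051 0.118 -0.028 gap 0.0153
   need [-0.049 -0.001 -0.65 ] yaw -0.092 rodlen z -0.07
[370 183]
```

View pics/t3c.png

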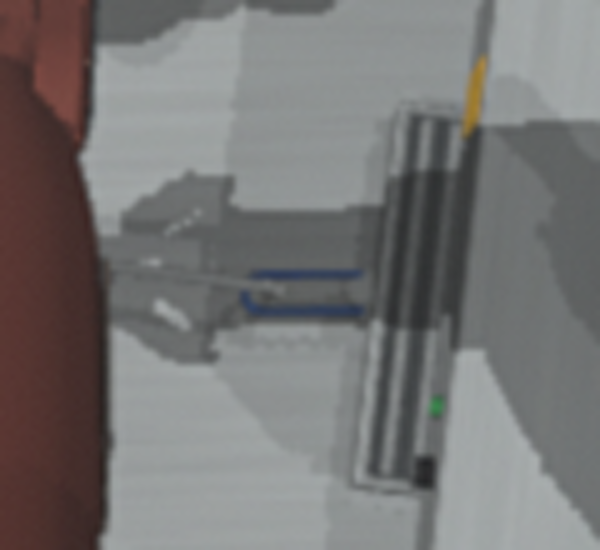

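The crop shows the tray out past the ledge, with the blue loop at (245–360, 270–312) and the hook free inside it at about (275,290). Lifting it out.

>>> carry_out([
  {"linear": [-0.02,0,-0.2],"yaw": 0,"claw": 255},
  {"linear": [-0.02,0,-0.3],"yaw": 0,"claw": 255},
  {"linear": [-0.03,0,-0.4],"yaw": 0,"claw": 255},
  {"linear": [-0.03,0,-0.5],"yaw": 0,"claw": 255},
  {"linear": [-0.03,0,-0.6],"yaw": 0,"claw": 255},
  {"linear": [0.2,0,-0.6],"yaw": 0,"claw": 255},
  {"linear": [0.3,0,-0.5],"yaw": 0,"claw": 255},
  {"linear": [0,0,0],"yaw": 0,"claw": 255},
])

```text
t: 21.85
ee_pos: [0.5799, 0.0466, 0.1902]
eef_rot: [0.01, 0.765, 0.643, -0.036]
contact_force: [0.8, -0.6, -3.0]
finger_gap: 0.0151
```

```bash
python3 -c "
from h import *
go(-268,-8,60)
need((.4856,.2759,.20),3.0224);print(state()['joint_positions'].round(3));print(tool()[1].round(3))
d=get_image('top');W=cloud(d);T=load('top3')
g=(W[...,2]>.03)&(W[...,2]<.055)&(abs((W[...,:2]-C)@YS)<.12)&((W[...,:2]-C)@XS<-.17)&((W[...,:2]-C)@XS>-.3)
p=(W[g][:,:2]-C)@XS;print('tray cover front edge st x (min)',np.percentile(p,[0,1,3,10]).round(4),g.sum())
h=cv2.inRange(cv2.cvtColor(d['image'],cv2.COLOR_BGR2HSV),(100,120,40),(125,255,255))
uv=np.argwhere(h>0);q=np.array([ray(d,u,v,.037)[:2]-C for v,u in uv]);q=np.c_[q@XS,q@YS];q=q[(abs(q[:,1])<.1)&(abs(q[:,0]+.25)<.08)]
print('loop',q.min(0).round(4),q.max(0).round(4),len(q))
"
```

```text
t 21.85 TIP st -299.7 -1.8 z 193.4 head -0.012 F st 0.46 0.92 -2.98 Mst 0.108 0.115 -0.019 gap 0.0151
   need [-0.452 -0.034  2.708] yaw -0.085 rodlen z -0.0679
t 21.85 pos [0.5799 0.0466 0.1902] yaw 1.3981 tilt [-0.042 -0.062 -0.997] F [ 0.83 -0.6  -2.98] M [ 0.096 -0.125 -0.019] gap 0.0151 | d [ 4.171 -2.659 -0.398] dyaw -11.633
[-0.011  0.462 -0.01   1.141 -0.062  1.735]
[[ 0.171  0.984 -0.042]
 [ 0.983 -0.174 -0.062]
 [-0.068 -0.031 -0.997]]
tray cover front edge st x (min) [-0.2881 -0.2837 -0.2699 -0.2187] 946
loop [-0.2846 -0.0226] [-0.2224 -0.0078] 5
```

>>> carry_out([
  {"linear": [0.5,-0.32,-0.05],"yaw": 0,"claw": 255},
  {"linear": [0.8,-0.52,-0.08],"yaw": 0,"claw": 255},
  {"linear": [0.8,-0.52,-0.08],"yaw": 0,"claw": 255},
  {"linear": [0.8,-0.52,-0.08],"yaw": 0,"claw": 255},
  {"linear": [0.7,-0.44,-0.08],"yaw": 0,"claw": 255},
  {"linear": [0.4,-0.25,0],"yaw": 0,"claw": 255},
  {"linear": [0,0,0],"yaw": 0,"claw": 255},
])

```text
t: 22.78
ee_pos: [0.4813, 0.2669, 0.1911]
eef_rot: [0.008, 0.766, 0.641, -0.042]
contact_force: [1.0, -0.9, -2.5]
finger_gap: 0.0147
```

>>> carry_out([
  {"linear": [0,0,0],"yaw": -0.5,"claw": 255},
  {"linear": [0,0,0],"yaw": -0.9,"claw": 255},
  {"linear": [0,0,0],"yaw": -1,"claw": 255},
  {"linear": [0,0,0],"yaw": -1,"claw": 255},
  {"linear": [0,0,0],"yaw": -1,"claw": 255},
  {"linear": [0,0,0],"yaw": -1,"claw": 255},
  {"linear": [0,0,0],"yaw": -1,"claw": 255},
  {"linear": [0,0,0],"yaw": -1,"claw": 255},
  {"linear": [0,0,0],"yaw": -1,"claw": 255},
  {"linear": [0,0,0],"yaw": -1,"claw": 255},
  {"linear": [0,0,0],"yaw": -1,"claw": 255},
  {"linear": [0,0,0],"yaw": -0.8,"claw": 255},
  {"linear": [0,0,0],"yaw": -0.4,"claw": 255},
  {"linear": [0,0,0],"yaw": 0,"claw": 255},
])

```text
t: 24.52
ee_pos: [0.4814, 0.2463, 0.1808]
eef_rot: [-0.033, 0.045, 0.998, -0.041]
contact_force: [0.1, -0.1, -3.5]
finger_gap: 0.0154
```

```bash
python3 -c "
from h import *
need((.4856,.2759,.20),3.0224);print(tool()[1].round(4),state()['joint_positions'].round(3))"
```

```text
t 24.52 pos [0.4814 0.2463 0.1808] yaw 3.0492 tilt [-0.07  -0.079 -0.994] F [ 0.11 -0.11 -3.51] M [ 0.144 -0.115 -0.013] gap 0.0154 | d [-0.005  0.563 -0.434] dyaw 0.192
[[-0.9938  0.0867 -0.0702]
 [ 0.0921  0.9926 -0.0786]
 [ 0.0629 -0.0846 -0.9944]] [ 0.367  0.434 -0.082  1.148 -0.048  0.459]
```

>>> carry_out([
  {"linear": [0,0.2,-0.2],"yaw": 0.1,"claw": 255},
  {"linear": [0,0.2,-0.2],"yaw": 0.1,"claw": 255},
  {"linear": [0,0.15,0],"yaw": 0,"claw": 255},
])

```text
t: 24.9
ee_pos: [0.4864, 0.2759, 0.1997]
eef_rot: [-0.033, 0.062, 0.997, -0.041]
contact_force: [-0.3, 0.2, -2.7]
finger_gap: 0.0155
```

```bash
python3 -c "
from h import *
need((.4856,.2759,.20),3.0224)"
```

```text
t 24.9 pos [0.4864 0.2759 0.1997] yaw 3.0147 tilt [-0.07  -0.078 -0.994] F [-0.33  0.17 -2.69] M [ 0.095 -0.166 -0.008] gap 0.0155 | d [ 0.017 -0.002 -0.005] dyaw -0.055
```

>>> carry_out([
  {"linear": [0,0,0],"yaw": 0,"claw": 255},
  {"linear": [0,0,0],"yaw": 0,"claw": 255},
  {"linear": [0,0,0],"yaw": 0,"claw": 255},
  {"linear": [0,0,0],"yaw": 0,"claw": 255},
  {"linear": [0,0,0],"yaw": 0,"claw": 255},
  {"linear": [0,0,0],"yaw": 0,"claw": 255},
])

```text
t: 25.65
ee_pos: [0.4859, 0.2762, 0.199]
eef_rot: [-0.033, 0.062, 0.997, -0.042]
contact_force: [0.7, 0.2, -2.8]
finger_gap: 0.0149
```

```bash
python3 -c "
from h import *
need((.4856,.2759,.20),3.0224)"
```

```text
t 25.65 pos [0.4859 0.2762 0.199 ] yaw 3.0155 tilt [-0.071 -0.079 -0.994] F [ 0.72  0.17 -2.77] M [ 0.146 -0.119 -0.007] gap 0.0149 | d [ 0.007 -0.008 -0.018] dyaw -0.05
```

>>> carry_out([
  {"linear": [0,0,-0.5],"yaw": 0,"claw": 255},
  {"linear": [0,0,-0.5],"yaw": 0,"claw": 255},
  {"linear": [0,0,-0.5],"yaw": 0,"claw": 255},
  {"linear": [0,0,-0.5],"yaw": 0,"claw": 255},
])

```text
t: 26.15
ee_pos: [0.492, 0.2834, 0.2994]
eef_rot: [-0.035, 0.062, 0.997, -0.043]
contact_force: [0.7, 0.1, -2.9]
finger_gap: 0.0147
```

```bash
python3 -c "
from h import *
need((.4856,.2759,.20),3.0224)"
```

```text
t 26.15 pos [0.492  0.2834 0.2994] yaw 3.0148 tilt [-0.075 -0.081 -0.994] F [ 0.73  0.13 -2.9 ] M [ 0.134 -0.161 -0.027] gap 0.0147 | d [-0.02   0.014  1.997] dyaw -0.054
```

>>> carry_out([
  {"linear": [0,0,0.5],"yaw": 0,"claw": 255},
  {"linear": [0,0,0.5],"yaw": 0,"claw": 255},
  {"linear": [0,0,0.5],"yaw": 0,"claw": 255},
  {"linear": [0,0,0.5],"yaw": 0,"claw": 255},
])

```text
t: 26.65
ee_pos: [0.4876, 0.2765, 0.2016]
eef_rot: [-0.031, 0.062, 0.997, -0.041]
contact_force: [0.3, 0.1, -3.3]
finger_gap: 0.015
```

```bash
python3 -c "
from h import *
need((.4856,.2759,.20),3.0224)"
```

```text
t 26.65 pos [0.4876 0.2765 0.2016] yaw 3.0151 tilt [-0.066 -0.077 -0.995] F [ 0.27  0.06 -3.26] M [ 0.166 -0.112  0.005] gap 0.015 | d [ 0.036 -0.014  0.036] dyaw -0.052
```

```bash
cat > rodfit.py <<'E'
from h import *
s,M,a=tool();r=-M[:,0];p0=s["ee_pos"]-M[:,2]*.0187
for n in('side','top'):
    d=get_image(n);W=cloud(d);v=W-p0
    u=v@r;q=v@M[:,1];zz=W[...,2]
    for lab,lo,hi in(('shank',.035,.155),('handle',-.062,-.018),('handle front',.012,.024)):
        m=(u>lo)&(u<hi)&(abs(q)<.016)&(abs(v@M[:,2])<.03)
        if m.sum()<8: print(n,lab,m.sum());continue
        U=u[m];Z=zz[m];Y=q[m]
        # top surface: upper half of readings per 10 mm bin
        b=np.floor(U/.01);B=np.array([(U[b==k].mean(),np.percentile(Z[b==k],80),np.median(Y[b==k])) for k in np.unique(b) if (b==k).sum()>2])
        c=np.polyfit(B[:,0],B[:,1],1);e=np.polyfit(B[:,0],B[:,2],1)
        print(n,lab,m.sum(),'z slope',c[0].round(4),'z at grip',c[1].round(4),'lat slope in tool',e[0].round(4),'off',e[1].round(4))
print('tool rod slope',r[2].round(4),'grip z',p0[2].round(4))
E
python3 rodfit.py
```

```text
side shank 196 z slope -0.058 z at grip 0.2229 lat slope in tool -0.003 off -0.0014
side handle 123 z slope -0.035 z at grip 0.2329 lat slope in tool 0.1696 off 0.0036
side handle front 80 z slope -0.5199 z at grip 0.2411 lat slope in tool 0.2527 off -0.0101
top shank 128 z slope -0.0883 z at grip 0.2227 lat slope in tool -0.0029 off -0.0014
top handle 110 z slope -0.0978 z at grip 0.2271 lat slope in tool 0.0967 off -0.001
top handle front 0
tool rod slope -0.0563 grip z 0.2202
```

>>> carry_out([
  {"linear": [0,0,-1],"yaw": 0,"claw": 255},
  {"linear": [0,0,-1],"yaw": 0,"claw": 255},
  {"linear": [0,0,-1],"yaw": 0,"claw": 255},
  {"linear": [0,0,-1],"yaw": 0,"claw": 255},
])

```text
t: 27.25
ee_pos: [0.4985, 0.2909, 0.405]
eef_rot: [-0.035, 0.062, 0.997, -0.043]
contact_force: [1.9, 0.0, -3.0]
finger_gap: 0.0149
```

```bash
python3 -c "
from h import *
need((.4856,.2759,.20),3.0224);print(state()['joint_positions'].round(3))"
```

```text
t 27.25 pos [0.4985 0.2909 0.405 ] yaw 3.0142 tilt [-0.075 -0.081 -0.994] F [ 1.87  0.   -2.98] M [ 0.213 -0.308 -0.048] gap 0.0149 | d [-0.046  0.038  4.118] dyaw -0.059
[ 0.426  0.495  0.598  1.776 -0.043  0.552]
```

>>> carry_out([
  {"linear": [0,0,1],"yaw": 0,"claw": 255},
  {"linear": [0,0,1],"yaw": 0,"claw": 255},
  {"linear": [0,0,1],"yaw": 0,"claw": 255},
  {"linear": [0,0,1],"yaw": 0,"claw": 255},
])

```text
t: 27.75
ee_pos: [0.4985, 0.2816, 0.2211]
eef_rot: [-0.017, 0.062, 0.997, -0.034]
contact_force: [0.3, 0.7, -3.4]
finger_gap: 0.015
```

```bash
python3 -c "
from h import *
need((.4856,.2759,.20),3.0224);print(state()['joint_positions'].round(3))"
```

```text
t 27.75 pos [0.4985 0.2816 0.2211] yaw 3.0155 tilt [-0.039 -0.065 -0.997] F [ 0.26  0.69 -3.39] M [ 0.118 -0.087  0.029] gap 0.015 | d [ 0.229 -0.115  0.437] dyaw -0.049
[ 0.411  0.443  0.042  1.232 -0.044  0.538]
```

>>> carry_out([
  {"linear": [0,0,-0.7],"yaw": 0,"claw": 255},
  {"linear": [0,0,-0.7],"yaw": 0,"claw": 255},
  {"linear": [0,0,-0.7],"yaw": 0,"claw": 255},
  {"linear": [0,0,-0.7],"yaw": 0,"claw": 255},
  {"linear": [0,0,-0.6],"yaw": 0,"claw": 255},
])

```text
t: 28.38
ee_pos: [0.4998, 0.2902, 0.3914]
eef_rot: [-0.025, 0.063, 0.997, -0.037]
contact_force: [1.4, -1.4, -3.0]
finger_gap: 0.0149
```

>>> carry_out([
  {"linear": [0,0,1],"yaw": 0,"claw": 255},
  {"linear": [0,0,1],"yaw": 0,"claw": 255},
  {"linear": [0,0,1],"yaw": 0,"claw": 255},
  {"linear": [0,0,1],"yaw": 0,"claw": 255},
])

```text
t: 28.88
ee_pos: [0.4985, 0.2802, 0.2011]
eef_rot: [-0.013, 0.063, 0.997, -0.031]
contact_force: [0.7, 0.9, -2.5]
finger_gap: 0.0149
```

```bash
python3 -c "
from h import *
need((.4856,.2759,.12),3.0224);print(tool()[1][2])"
```

```text
t 28.88 pos [0.4985 0.2802 0.2011] yaw 3.0153 tilt [-0.03  -0.061 -0.998] F [ 0.75  0.87 -2.46] M [ 0.104 -0.067 -0.031] gap 0.0149 | d [ 0.21  -0.014  1.632] dyaw -0.051
[ 0.02184044 -0.06378135 -0.99772488]
```

>>> carry_out([
  {"linear": [0,0,-1],"yaw": 0,"claw": 255},
  {"linear": [0,0,-1],"yaw": 0,"claw": 255},
  {"linear": [0,0,-1],"yaw": 0,"claw": 255},
  {"linear": [0,0,-1],"yaw": 0,"claw": 255},
  {"linear": [0,0,1],"yaw": 0,"claw": 255},
  {"linear": [0,0,1],"yaw": 0,"claw": 255},
  {"linear": [0,0,1],"yaw": 0,"claw": 255},
  {"linear": [0,0,1],"yaw": 0,"claw": 255},
])

```text
t: 29.88
ee_pos: [0.5, 0.2811, 0.2117]
eef_rot: [-0.008, 0.063, 0.998, -0.029]
contact_force: [1.0, -0.2, -2.6]
finger_gap: 0.0149
```

```bash
python3 -c "
from h import *
need((.4856,.2759,.12),3.0224);print(tool()[1][2])"
```

```text
t 29.88 pos [0.5    0.2811 0.2117] yaw 3.0152 tilt [-0.02  -0.056 -0.998] F [ 0.96 -0.16 -2.64] M [ 0.046 -0.136 -0.051] gap 0.0149 | d [ 0.249 -0.032  1.843] dyaw -0.052
[ 0.01302687 -0.0582303  -0.99821818]
```

>>> carry_out([
  {"linear": [0.08,-0.01,0.5],"yaw": -0.02,"claw": 255},
  {"linear": [0.08,-0.01,0.5],"yaw": -0.02,"claw": 255},
  {"linear": [0.08,0,0.5],"yaw": -0.02,"claw": 255},
  {"linear": [0,0,0.4],"yaw": 0,"claw": 255},
  {"linear": [0,0,0],"yaw": 0,"claw": 255},
])

```text
t: 30.5
ee_pos: [0.4857, 0.276, 0.1164]
eef_rot: [-0.009, 0.059, 0.998, -0.029]
contact_force: [0.3, 0.4, -2.9]
finger_gap: 0.0151
```

```bash
python3 -c "
from h import *
need((.485,.2748,.085),3.0224);print(tool()[1][2])"; python3 rodfit.py
```

```text
t 30.5 pos [0.4857 0.276  0.1164] yaw 3.0234 tilt [-0.021 -0.056 -0.998] F [ 0.35  0.41 -2.91] M [ 0.098 -0.071 -0.028] gap 0.0151 | d [0.002 0.012 0.629] dyaw 0.007
[ 0.01424298 -0.0585613  -0.9981822 ]
side shank 171 z slope -0.0271 z at grip 0.1387 lat slope in tool -0.0025 off -0.0013
side handle 105 z slope 0.0589 z at grip 0.1503 lat slope in tool 0.0696 off -0.0017
side handle front 69 z slope -0.5556 z at grip 0.1576 lat slope in tool 0.2471 off -0.0098
top shank 115 z slope -0.0348 z at grip 0.1415 lat slope in tool -0.0042 off -0.0001
top handle 102 z slope 0.0204 z at grip 0.1493 lat slope in tool 0.0757 off -0.0005
top handle front 0
tool rod slope -0.0142 grip z 0.1351
```

>>> carry_out([
  {"linear": [0,0.01,0.3],"yaw": 0,"claw": 255},
  {"linear": [0,0,0.3],"yaw": 0,"claw": 255},
  {"linear": [0,0,0.2],"yaw": 0,"claw": 255},
  {"linear": [0,0,0.1],"yaw": 0,"claw": 255},
  {"linear": [0,0,0],"yaw": 0,"claw": 255},
])

```text
t: 31.22
ee_pos: [0.4873, 0.2749, 0.0715]
eef_rot: [-0.006, 0.059, 0.998, -0.028]
contact_force: [-0.7, -0.7, -3.5]
finger_gap: 0.0151
```

```bash
python3 -c "
from h import *
need((.485,.2748,.034),3.0224);print(tool()[1][2])
d=get_image('side');q=proj(d,(.5,.275,.05)).astype(int)
cv2.imwrite('pics/s4.png',cv2.resize(d['image'][q[1]-55:q[1]+55,q[0]-60:q[0]+60],(600,550),interpolation=cv2.INTER_CUBIC))"
```

```text
t 31.23 pos [0.4873 0.2749 0.0715] yaw 3.0234 tilt [-0.016 -0.054 -0.998] F [-0.68 -0.7  -3.46] M [ 0.104 -0.053  0.062] gap 0.0151 | d [0.039 0.033 0.749] dyaw 0.007
[ 0.00960504 -0.05580428 -0.99839553]
```

View pics/s4.png

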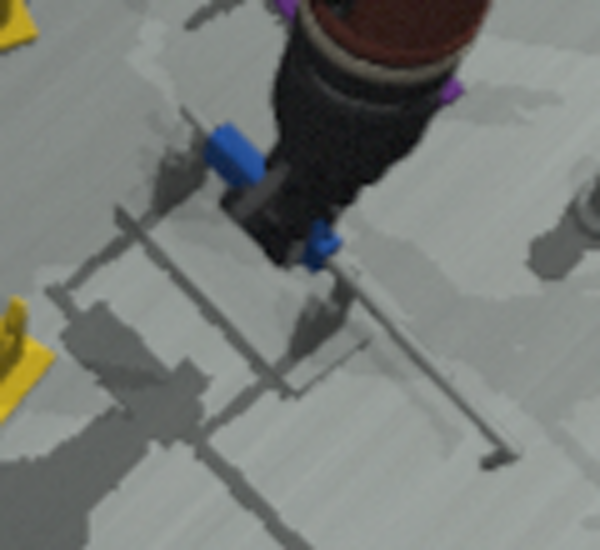

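The rod hangs over both saddles at about (180,180) and (330,310), with the handle between them. Lowering slowly.

>>> carry_out([
  {"linear": [0.01,0.01,0.15],"yaw": 0,"claw": 255},
  {"linear": [0.01,0.01,0.15],"yaw": 0,"claw": 255},
  {"linear": [0.01,0.01,0.15],"yaw": 0,"claw": 255},
  {"linear": [0.01,0,0.1],"yaw": 0,"claw": 255},
])

```text
t: 31.78
ee_pos: [0.4857, 0.2756, 0.0432]
eef_rot: [-0.006, 0.059, 0.998, -0.027]
contact_force: [0.7, -0.5, -2.7]
finger_gap: 0.0148
```

```bash
python3 -c "
from h import *
need((.485,.2748,.034),3.0224);print(tool()[1][2])"
```

```text
t 31.77 pos [0.4857 0.2756 0.0432] yaw 3.0236 tilt [-0.014 -0.053 -0.998] F [ 0.72 -0.48 -2.73] M [ 0.087 -0.041 -0.004] gap 0.0148 | d [ 0.011 -0.008  0.184] dyaw 0.008
[ 0.00790522 -0.05480693 -0.99846568]
```

Now inside the slots (rod axis at about 62 mm) with no contact. Continuing down.

>>> carry_out([
  {"linear": [0,0,0.08],"yaw": 0,"claw": 255},
  {"linear": [0,0,0.06],"yaw": 0,"claw": 255},
  {"linear": [0,0,0.03],"yaw": 0,"claw": 255},
])

```text
t: 32.15
ee_pos: [0.4854, 0.2751, 0.0338]
eef_rot: [-0.006, 0.059, 0.998, -0.027]
contact_force: [0.3, -0.4, -3.3]
finger_gap: 0.0155
```

```bash
python3 -c "
from h import *
need((.485,.2748,.033),3.0224);print(tool()[1][2])"
```

```text
t 32.15 pos [0.4854 0.2751 0.0338] yaw 3.0235 tilt [-0.015 -0.054 -0.998] F [ 0.29 -0.35 -3.27] M [ 0.051 -0.075 -0.007] gap 0.0155 | d [ 0.008 -0.005  0.016] dyaw 0.008
[ 0.0083066  -0.05503524 -0.99844986]
```

>>> carry_out([
  {"linear": [0,0,0.03],"yaw": 0,"claw": 255},
])

```text
t: 32.28
ee_pos: [0.4855, 0.2751, 0.0327]
eef_rot: [-0.006, 0.059, 0.998, -0.027]
contact_force: [-4.6, -0.7, 11.6]
finger_gap: 0.0153
```

>>> carry_out([
  {"linear": [0,0,0.02],"yaw": 0,"claw": 255},
])

```text
t: 32.4
ee_pos: [0.4856, 0.2751, 0.0326]
eef_rot: [-0.005, 0.059, 0.998, -0.027]
contact_force: [-5.5, -1.5, 12.6]
finger_gap: 0.0153
```

```bash
python3 -c "
from h import *
need((.485,.2748,.033),3.0224);print(tool()[1][2])"
```

```text
t 32.4 pos [0.4856 0.2751 0.0326] yaw 3.0236 tilt [-0.014 -0.053 -0.998] F [-5.49 -1.52 12.64] M [-0.357  0.741 -0.108] gap 0.0153 | d [ 0.011 -0.008 -0.007] dyaw 0.009
[ 0.00743451 -0.05463335 -0.99847881]
```

>>> carry_out([
  {"linear": [0,0,-0.01],"yaw": 0,"claw": 255},
  {"linear": [0,0,0],"yaw": 0,"claw": 195},
  {"linear": [0,0,0],"yaw": 0,"claw": 180},
  {"linear": [0,0,0],"yaw": 0,"claw": 160},
])

```text
t: 32.9
ee_pos: [0.4866, 0.2756, 0.0341]
eef_rot: [-0.004, 0.059, 0.998, -0.027]
contact_force: [0.3, 0.6, -0.5]
finger_gap: 0.032
```

```bash
python3 -c "
from h import *
need((.485,.2748,.033),3.0224);print(tool()[1][2])"
```

```text
t 32.9 pos [0.4866 0.2756 0.0341] yaw 3.0237 tilt [-0.012 -0.053 -0.999] F [ 0.25  0.65 -0.49] M [ 0.048  0.018 -0.027] gap 0.032 | d [ 0.031 -0.018  0.023] dyaw 0.009
[ 0.00529131 -0.05351965 -0.99855278]
```

>>> carry_out([
  {"linear": [0,0,0],"yaw": 0,"claw": 80},
  {"linear": [0,0,0],"yaw": 0,"claw": 40},
  {"linear": [0,0,0],"yaw": 0,"claw": 0},
  {"linear": [0,-0.01,-0.2],"yaw": 0,"claw": 0},
  {"linear": [0,-0.02,-0.4],"yaw": 0,"claw": 0},
  {"linear": [0,-0.02,-0.5],"yaw": 0,"claw": 0},
  {"linear": [0,0,-0.7],"yaw": 0,"claw": 0},
  {"linear": [0,0,-0.8],"yaw": 0,"claw": 0},
  {"linear": [0,0,-0.8],"yaw": 0,"claw": 0},
  {"linear": [0.5,0,-0.5],"yaw": 0,"claw": 0},
  {"linear": [1,0,0],"yaw": 0,"claw": 0},
  {"linear": [1,0,0],"yaw": 0,"claw": 0},
  {"linear": [0.5,0,0],"yaw": 0,"claw": 0},
  {"linear": [0,0,0],"yaw": 0,"claw": 0},
])

```text
t: 34.65
ee_pos: [0.3362, 0.3016, 0.2432]
eef_rot: [-0.001, 0.059, 0.998, -0.024]
contact_force: [-0.2, -0.7, 0.3]
finger_gap: 0.0853
```

Run:
```python
from h import *
tool();print(state()['t'],state()['ee_pos'].round(3),state()['contact_force'].round(1))
o=[]
for n in('top','side'):
    d=get_image(n);np.savez(n+'5.npz',**d);l,s,c=handle(d)
    d0=load(n+'0');l0,s0,c0=handle(d0)
    print(n,[(c[i].round(1),s[i,4]) for i in range(1,len(s)) if 20<s[i,4]<500],'was',[c0[i].round(1) for i in range(1,len(s0)) if 30<s0[i,4]<500])
    W=cloud(d);W0=cloud(d0);
    for nm,P in(('bottle',(.757,.037)),('beaker',(.774,-.086)),('plug',(.578,.448))):
        f=lambda W:(lambda m:W[m][:,:2].mean(0).round(4) if m.sum() else None)((W[...,2]>.03)&(np.hypot(W[...,0]-P[0],W[...,1]-P[1])<.06))
        print('  ',nm,f(W0),f(W))
    q=proj(d,(.52,.27,.05)).astype(int)
    o.append(cv2.resize(d['image'][q[1]-55:q[1]+55,q[0]-55:q[0]+55],(396,396),interpolation=cv2.INTER_CUBIC))
cv2.imwrite('pics/f1.png',np.hstack(o))
cv2.imwrite('pics/f2.png',load('top5')['image'])
```

```text
34.65 [0.336 0.302 0.243] [-0.2 -0.7  0.3]
top [(array([233.8, 213.1]), np.int32(139))] was [array([233.5, 213.1])]
   bottle [0.7455 0.0358] [0.7455 0.0357]
   beaker [ 0.778  -0.0862] [ 0.7783 -0.0866]
   plug [0.5784 0.4479] [0.5786 0.4482]
side [(array([393.2, 133.7]), np.int32(262)), (array([297.4, 269.2]), np.int32(115))] was [array([393.4, 133.5])]
   bottle [0.7608 0.0239] [0.7608 0.024 ]
   beaker [ 0.7756 -0.0771] [ 0.7757 -0.0771]
   plug [0.5818 0.4461] [0.5818 0.4467]
```

View pics/f1.png

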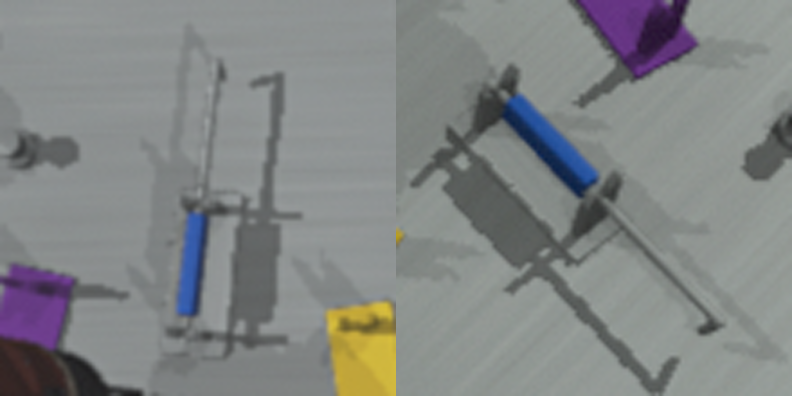

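View pics/f2.png

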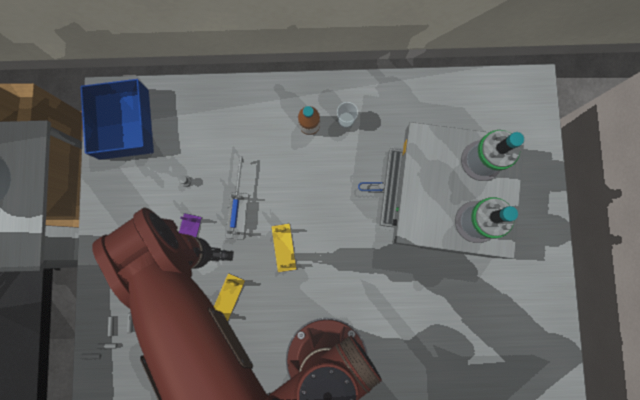

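The final pictures show the rod back in both saddles: handle at (234,213) in the top view, against (233.5,213) at the start. The tray is out with its loop at (372,187), and the bottle, beaker and plug have not moved.

```bash
python3 -c "
from rig import *
print(job_done())"
```

```text
the job is handed in; nothing more can be done
None
```

The tray is out at its stop, the rod is back in both saddles of the grey cradle, and the job was handed in with about 35 s of the 72 s used.

**What I did:**
- I took the rod from the grey cradle and felt sideways under the ledge. The loop showed up as an 8.5 N contact.
- I hopped over the bar, dropped the hook into the loop and drew the tray out at a steady 6 N or so, until it stopped.
- I then unhooked the rod, laid it back in the cradle and moved the gripper clear.

**Last checks:**
- **Tray:** the hook tip stopped at station x = -280 mm. I expected about -281 mm with the tray at its stop, and the pictures show the tray standing out. I did not measure the tray's own edge accurately.
- **Rod:** the handle is within 0.3 pixel of where it started, in both views.
- **Glassware and plug:** the bottle, beaker and plug are within 1 mm of their first measured positions.

**Less good:**
- Pulling against the stop reached about 23 N in the readings, close to the 25 N limit; it may have peaked higher between readings.
- The tool had tilted by about 0.1 rad during the job. I spent a few seconds on up-and-down moves that brought the rod's slope down to about 0.01 rad before laying it back.
- The rod met the saddle floors with about 15 N. I eased off slightly before opening the gripper.

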